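# Find the case with the loose part and hold it out

## Robot

A 6-joint arm with a two-finger parallel gripper is mounted at the origin on a cart in front of the work surface, level with it; the furniture and walls round the work are solid. World frame = base frame: x ahead of the robot, y to its left, z up, the work surface at z = 0. Lengths are in mm, angles in rad, forces in N, time in s.
With the tool pointing down it reaches from about 400 to 925 mm from the base axis. Payload 12.5 kg.
Tool frame: the origin (TCP) lies midway between the tips of the shut fingers; the grasp point (between the pads) lies 19 mm behind it; z points along the fingers, y is the line along which they close (so a half turn about z gives the same grasp; the last joint's range is limited). The gripper opens to 95 mm and grips with 3 to 60 N. Pads are 20 mm wide; open, the fingers measure 119 mm over their backs; the gripper's body (75 mm by 180 mm) begins 59 mm behind the grasp point.
Start: joints at [0.997, 0.491, 1.559, -0, 1.092, -0.106], TCP at [281.816, 557.88, 181.161] pointing down, gripper open.
Joint ranges: [-3.1, 3.1], [-0.84, 2.19], [0.05, 2.79], [-1.13, 4.28], [0.06, 2.93], [-2.69, 2.69]. Speed limits (rad/s): [2.22, 2.22, 2.79, 3.14, 3.14, 3.14].

## Interface

Orientations are given as [roll, pitch, yaw] about the fixed x, y, z axes, in that order (R = Rz(yaw) Ry(pitch) Rx(roll)).
In Python, from cell import state, viewer, env, models gives the robot as it stands. The module is installed in compiled form; this text tells all that it offers.
- The arm moves only by the tool arm_command, never from a script. Its argument "rows" is a list of rows, each a list of 2 entries, a list of its own where there are three numbers: the shift along the tool's x, y, z normalised to -1 to 1, where 1 is 0.25 m, then the turn about the tool's z normalised to -1 to 1, where 1 is pi rad. A call has exactly 5 rows; each row shifts and turns the commanded pose from where the row before left it, along the tool's axes as they then stand; what a row does not reach is not made up. A row lasts 1/10 s, in which the tool goes at most 50 mm and 8.59 degrees, less where a joint would pass 70% of its speed; a pose out of reach is approached as far as the arm can. A call with a number of a shift or a turn outside -1 to 1 is refused whole. A call with a gripper value outside its range is refused whole. "claw" is the opening, from 0 (shut) to 1 (fully open), set as the call begins (left out, the last holds). The fingers move at their own pace and stop on an object; the grip force is fixed at half the most. Time passes only in rows, so rows that do not move let the fingers close, or fill a call up. It gives the time, the measured TCP pose, the force, the opening and the grip force at its end, in the units of the state.
- state(): the state, without advancing time (a new reading comes with each control period).
- viewer.read_camera(name): name is "scene" or "top" or "wrist"; returns (picture, depth): 400x640x3 uint8, red, green, blue; 400x640 float32, mm along the optical axis (not along the pixel's ray), 0 where there is no reading.
- viewer.get_calibration(name): a dict with "camera_matrix" (3x3 intrinsics, pixels), "world_to_cam" (4x4, takes a point from world to camera coordinates). Camera axes: x right, y up, looking along -z (the intrinsics and any distortion apply to the point x, -y, -z); pixel columns grow to the right and rows downward; lengths in mm; the calibration is good to about 2 mm. The wrist camera is an equidistant fisheye: a pixel r from the principal point sees the ray r / f radians off the axis. A picture is of the moment at which its call begins: read the wrist's pose just before it. get_calibration takes no time and is no camera call; for the wrist camera it gives the pose at the moment of the call.
- env.job_done(): hands the job in; it is judged then, once.
Trained networks look in the newest picture that a camera, given by its name, has taken for a name from the list of things; names that differ only in an ending like _2 or _b are one class to them, and where a whole thing is asked for, a point or a joint stands for the part that bears it (a point fixed in the world has none). Each returns a list of dicts, best first, with "confidence" (0 to 1); they miss things now and then, are a little off and sometimes report something else, mostly with a low value. They report only what shows in the picture. A call takes as long as a camera call.
- models.search_frame(camera, label): "position" ([x, y, z] in mm, in world coordinates, good to about 4 mm: the middle of the surface that is visible of it).
- models.mark_of(camera, label): "position" ([x, y, z] in mm, in world coordinates, good to about 4 mm: a listed point, or the origin of a listed thing).
The state is a dict: "t": time; "joints": joint angles; "qvel": joint speeds; "tau": joint torques, N m; "eef_pos": TCP position; "tcp_rot": TCP orientation; "ft_force": force on the tool from outside, world axes, zero at the start; "moment": the same for the moment, N m; "opening": opening from 0.0 (shut) to 1.0 (fully open); "grip_force": force on a finger pad.
Only numpy, scipy, OpenCV 4.12 (cv2) and the standard library are available. Lean on these libraries where they do the work, as an engineer would, in place of code of your own. Each camera call takes 0.05 s, during which the arm holds its last target. There are 200 camera calls.

## Task

Three identical sealed grey cases stand side by side; in one of them a part has come loose. Pick the cases up in turn and rock them end to end, well clear of the table, until you find the one in which something slides and knocks; set a silent case back down where it stood. Finish while holding the rattling case: hold it out level and still over the middle of the wooden board, about 20 cm above it, and do not let go.

Things in the scene. Friction and masses are not known exactly. Their poses are not given: they have to be found in the camera images.
- case_a_centre (a point): Left case (+y is left). All three: sealed grey case, ribbed lid, steel latch on each end, 160 mm long, 58 wide over the rubber grip pads (44 x 34 mm, mid-length, both long sides), 58 high, 0.2 to 0.45 kg (they differ). Point: its centre, 29 mm above its underside; x along its length (within 0.4 rad of world x), y across its width (grip it on the pads), z up.
- case_b_centre (a point): Middle case, like the left one; point and axes as there. One of the three, any one, holds a loose 120 g steel part, starting within 25 mm of the middle, that slides up to 59 mm either way from the middle along the length (at most 6 mm sideways).
- case_c_centre (a point): Right case, like the left one; point and axes as there. The loose part starts to slide at 10 to 16 degrees of tilt and stays put when the case is level again. Levelled after tipping one way and after tipping the other, the held case's moment about the gripper differs by about 0.14 N m if the part is in it; otherwise it is the same.
- board_centre (a point): Wooden board, 158 x 210 x 18 mm, fixed flat on the table beyond the cases, its long side roughly along world y. This point is the middle of its upper face, 18 mm above the table.

How it is judged (in metres and radians):
On the way:
1. the case with the loose part is lifted clear of the table and rocked so that the part slides to one end (((distance between loose_bush and case_a_centre below 0.085 m and height (world z) of case_a_centre above 0.07 m and contact force between case_a and the fingers above 1 N and (x of loose_bush in the frame of case_a_centre above 0.045 m or x of loose_bush in the frame of case_a_centre below -0.045 m)) or (distance between loose_bush and case_b_centre below 0.085 m and height (world z) of case_b_centre above 0.07 m and contact force between case_b and the fingers above 1 N and (x of loose_bush in the frame of case_b_centre above 0.045 m or x of loose_bush in the frame of case_b_centre below -0.045 m)) or (distance between loose_bush and case_c_centre below 0.085 m and height (world z) of case_c_centre above 0.07 m and contact force between case_c and the fingers above 1 N and (x of loose_bush in the frame of case_c_centre above 0.045 m or x of loose_bush in the frame of case_c_centre below -0.045 m)))), for 0.1 s.
At the end, for the whole second after the job is handed in: The case with the loose part is held by the fingers, its centre over the board's middle within 60 mm, 15 to 40 cm above the table, level within 0.2 rad, still; the other two stand flat on the table within 80 mm of where they started, untouched (((distance between loose_bush and case_a_centre below 0.085 m and height (world z) of case_a_centre between 0.15 and 0.4 m and horizontal distance between case_a_centre and board_centre below 0.06 m and angle between case_a_centre's own z axis and vertical below 0.2 rad and linear speed of each of case_a, case_b, case_c below 0.03 m/s and contact force between case_a and the fingers above 1 N and height (world z) of each of case_b_centre, case_c_centre below 0.04 m and angle between each of case_b_centre, case_c_centre's own z axis and vertical below 0.1 rad and horizontal distance between each of case_b_centre, case_c_centre and case_a_centre above 0.08 m and distance of each of case_b_centre, case_c_centre from where it was at the start of the episode below 0.08 m and contact force between each of case_b, case_c and the arm below 0.5 N and contact force between case_a and case_b below 0.1 N and contact force between case_a and case_c below 0.1 N) or (distance between loose_bush and case_b_centre below 0.085 m and height (world z) of case_b_centre between 0.15 and 0.4 m and horizontal distance between case_b_centre and board_centre below 0.06 m and angle between case_b_centre's own z axis and vertical below 0.2 rad and linear speed of each of case_b, case_a, case_c below 0.03 m/s and contact force between case_b and the fingers above 1 N and height (world z) of each of case_a_centre, case_c_centre below 0.04 m and angle between each of case_a_centre, case_c_centre's own z axis and vertical below 0.1 rad and horizontal distance between each of case_a_centre, case_c_centre and case_b_centre above 0.08 m and distance of each of case_a_centre, case_c_centre from where it was at the start of the episode below 0.08 m and contact force between each of case_a, case_c and the arm below 0.5 N and contact force between case_b and case_a below 0.1 N and contact force between case_b and case_c below 0.1 N) or (distance between loose_bush and case_c_centre below 0.085 m and height (world z) of case_c_centre between 0.15 and 0.4 m and horizontal distance between case_c_centre and board_centre below 0.06 m and angle between case_c_centre's own z axis and vertical below 0.2 rad and linear speed of each of case_c, case_a, case_b below 0.03 m/s and contact force between case_c and the fingers above 1 N and height (world z) of each of case_a_centre, case_b_centre below 0.04 m and angle between each of case_a_centre, case_b_centre's own z axis and vertical below 0.1 rad and horizontal distance between each of case_a_centre, case_b_centre and case_c_centre above 0.08 m and distance of each of case_a_centre, case_b_centre from where it was at the start of the episode below 0.08 m and contact force between each of case_a, case_b and the arm below 0.5 N and contact force between case_c and case_a below 0.1 N and contact force between case_c and case_b below 0.1 N))); the arm keeps its last pose, push and grip.
It fails at once if a case is dropped or thrown (moves faster than 1.5 m/s) (linear speed of any of case_a, case_b, case_c above 1.5 m/s).
It also fails if it takes over 72 s, if anything falls off the work surface, if the arm or the gripper's body presses on something with over 40 N, if the wrist force passes 120 N, or if a joint passes its speed limit or range.

## Working session

There is one attempt and no reset: what is moved stays moved. The work goes in short steps, Python scripts to look and compute and a tool call to move; the robot and the scene stay as the last step left them, time stands still between calls to the robot, and variables do not carry over. Pictures are saved under pics/ and viewed, at most 10 in all, crops included, and the job is handed in when it is done.

Besides the shell and the picture viewer there is one more tool, called after "Request:" as name(argument=value, ...) on one line, values as JSON. arm_command: Moves the arm, as the interface text tells. Scaled input: -1 to 1 covers 0.25 m each way for a shift and pi rad each way for a turn. Its arguments: {"type":"object","properties":{"rows":{"type":"array","items":{"type":"array"}},"claw":{"type":"number"}},"required":["rows"]}

```bash
mkdir -p pics
python3 - <<'E'
from cell import state, viewer, models
import cv2,numpy as np
s=state();print({k:np.round(v,3).tolist() for k,v in s.items()})
for c in("scene","top"):
    p,d=viewer.read_camera(c); cv2.imwrite(f"pics/{c}0.png",p[:,:,::-1])
    for n in("case_a_centre","board_centre"):
        for r in models.mark_of(c,n): print(c,n,np.round(r["position"]),round(r["confidence"],2))
E
```

```text
{'t': 0.0, 'joints': [0.997, 0.492, 1.559, -0.0, 1.092, -0.106], 'qvel': [-0.001, -0.0, 0.001, -0.001, 0.001, -0.001], 'tau': [-0.002, -61.263, -25.819, 0.069, 0.048, -0.0], 'eef_pos': [281.635, 557.603, 180.572], 'tcp_rot': [-3.14, -0.0, 2.674], 'ft_force': [-0.323, 0.381, 1.219], 'moment': [-0.017, -0.051, 0.033], 'grip_force': 0.0, 'opening': 1.001}
scene case_a_centre [431. 206.  25.] 0.77
scene board_centre [684. -73.  15.] 0.95
top case_a_centre [429. 204.  26.] 0.75
top case_a_centre [463.  30.  30.] 0.21
top board_centre [686. -71.  19.] 0.92
```

View pics/top0.png

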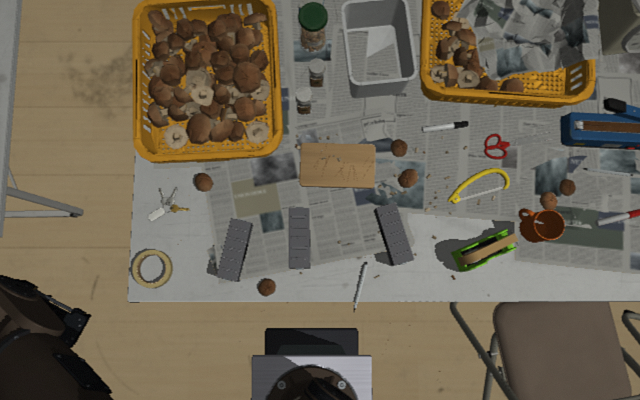

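View pics/scene0.png

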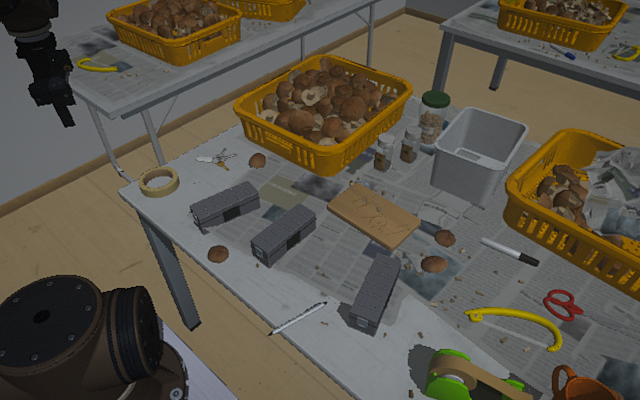

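Top view: cases at about (236,249), (299,237), (394,235), board at (338,165). I'll fit the case rectangles from depth.

```bash
cat > h.py <<'E'
from cell import state, viewer, models, env
import cv2,numpy as np
def cloud(c):
    p,d=viewer.read_camera(c);k=viewer.get_calibration(c);K=np.array(k["camera_matrix"]);W=np.array(k["world_to_cam"])
    v,u=np.mgrid[:400,:640];x=(u-K[0,2])/K[0,0]*d;y=(v-K[1,2])/K[1,1]*d
    P=np.stack([x,-y,-d,np.ones_like(d)],-1)@np.linalg.inv(W).T
    return p,d,P[...,:3]
def cases():
    p,d,P=cloud("top")
    m=(d>0)&(P[...,2]>45)&(P[...,2]<75)&(P[...,0]>300)&(P[...,0]<570)&(abs(P[...,1])<320)
    n,l,st,_=cv2.connectedComponentsWithStats(m.astype(np.uint8))
    for i in range(1,n):
        if st[i,4]<150: continue
        q=P[l==i];r=cv2.minAreaRect(q[:,:2].astype(np.float32))
        b=cv2.boxPoints(r);e=[b[1]-b[0],b[2]-b[1]];e=max(e,key=np.linalg.norm);e=e*np.sign(e[0])
        print("case",np.round(r[0]),"size",np.round(r[1]),"z",round(float(np.median(q[:,2]))),"yaw",round(float(np.arctan2(e[1],e[0])),3),st[i,4])
def st():
    s=state();print({k:np.round(s[k],3).tolist() for k in("t","joints","eef_pos","tcp_rot","ft_force","moment","opening","grip_force")});return s
E
python3 -c "
from h import *
cases();st()"
```

```text
case [ 473. -221.] size [164.  59.] z 58 yaw 0.297 1329
case [463.  32.] size [163.  56.] z 58 yaw 0.006 1291
case [431. 205.] size [ 58. 165.] z 59 yaw -0.228 1340
{'t': 0.35, 'joints': [0.997, 0.491, 1.559, -0.0, 1.092, -0.106], 'eef_pos': [281.79, 557.826, 181.029], 'tcp_rot': [-3.141, 0.0, 2.674], 'ft_force': [0.613, 0.294, 0.004], 'moment': [-0.029, -0.025, 0.033], 'opening': 1.003, 'grip_force': 0.0}
```

Request:
arm_command(rows=[[[-0.146, -0.124, 0], 0], [[-0.146, -0.124, 0], 0], [[-0.146, -0.124, 0], 0], [[-0.146, -0.124, 0], 0], [[-0.146, -0.124, 0], 0]], claw=1)

```text
t: 0.85
eef_pos: [375.2, 335.6, 181.3]
tcp_rot: [3.141, 0.0, 2.674]
ft_force: [0.3, -1.1, -0.6]
opening: 0.998
grip_force: 0.0
```

Request:
arm_command(rows=[[[-0.146, -0.124, 0], 0], [[-0.146, -0.124, 0], 0], [[-0.146, -0.124, 0], 0], [[0, 0, 0], -0.038], [[0, 0, 0], -0.038]])

```text
t: 1.35
eef_pos: [431.3, 203.4, 181.3]
tcp_rot: [3.141, 0.0, 2.914]
ft_force: [0.1, -1.0, 0.3]
opening: 1.0
grip_force: 0.0
```

Request:
arm_command(rows=[[[0, -0.006, 0.17], 0], [[0, 0, 0.17], 0], [[0, 0, 0.17], 0], [[0, 0, 0.12], 0], [[0, 0, 0.05], 0]])

```text
t: 1.85
eef_pos: [429.2, 203.0, 8.7]
tcp_rot: [-3.14, -0.003, 2.912]
ft_force: [-0.3, -0.4, 0.1]
opening: 0.999
grip_force: 0.0
```

Request:
arm_command(rows=[[[0, 0, 0], 0], [[0, 0, 0], 0], [[0, 0, 0], 0], [[0, 0, 0], 0], [[0, 0, 0], 0]], claw=0)

```text
t: 2.35
eef_pos: [430.6, 203.5, 11.9]
tcp_rot: [3.141, 0.001, 2.913]
ft_force: [0.5, 1.3, 1.1]
opening: 0.637
grip_force: 1.3
```

Request:
arm_command(rows=[[[0, 0, 0], 0], [[0, 0, 0], 0], [[0, 0, 0], 0], [[0, 0, -0.04], 0], [[0, 0, -0.1], 0]])

```text
t: 2.85
eef_pos: [429.1, 203.0, 45.6]
tcp_rot: [-3.14, -0.003, 2.913]
ft_force: [-0.3, 0.6, -2.0]
opening: 0.59
grip_force: 58.2
```

Request:
arm_command(rows=[[[0, 0, -0.16], 0], [[0, 0, -0.16], 0], [[0, 0, -0.16], 0], [[0, 0, -0.1], 0], [[0, 0, -0.04], 0]])

```text
t: 3.35
eef_pos: [430.6, 203.5, 203.8]
tcp_rot: [3.14, 0.003, 2.913]
ft_force: [0.3, -0.2, -2.8]
opening: 0.588
grip_force: 58.2
```

Request:
arm_command(rows=[[[0, 0, 0], 0], [[0, 0, 0], 0], [[0, 0, 0], 0], [[0, 0, 0], 0], [[0, 0, 0], 0]])

```text
t: 3.85
eef_pos: [430.1, 203.3, 200.4]
tcp_rot: [-3.141, -0.001, 2.913]
ft_force: [-0.4, 0.2, -2.1]
opening: 0.588
grip_force: 58.2
```

```bash
python3 -c "
from h import *
st()
for i in range(4): viewer.read_camera('wrist'); print(np.round(state()['moment'],3))
p,d,P=cloud('scene');cv2.imwrite('pics/s1.png',p[:,:,::-1]);cases()"
```

```text
{'t': 3.85, 'joints': [0.303, 0.257, 1.885, 0.0, 1.001, -1.039], 'eef_pos': [430.074, 203.309, 200.381], 'tcp_rot': [-3.141, -0.001, 2.913], 'ft_force': [-0.41, 0.233, -2.071], 'moment': [0.006, -0.024, 0.014], 'opening': 0.588, 'grip_force': 58.224}
[ 0.001  0.025 -0.034]
[ 0.012  0.045 -0.018]
[0.062 0.036 0.029]
[ 0.003 -0.02  -0.01 ]
case [ 473. -221.] size [165.  58.] z 58 yaw 0.284 1323
case [463.  32.] size [164.  56.] z 58 yaw 0.004 1287
```

View pics/s1.png

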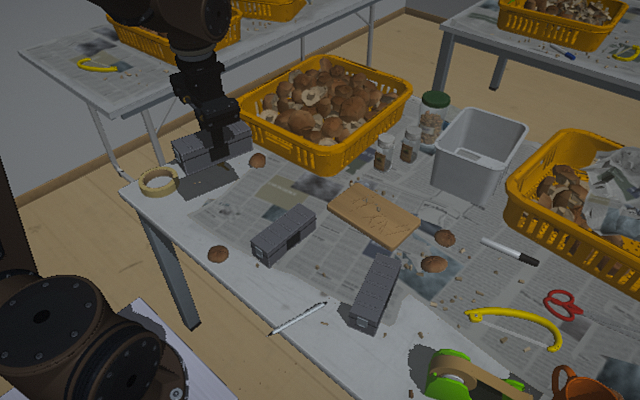

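Request:
arm_command(rows=[[[-0.04, 0, 0], 0], [[-0.08, 0, 0], 0], [[-0.12, 0, 0], 0], [[-0.16, 0, 0], 0], [[-0.19, 0, 0], 0]])

```text
t: 4.65
eef_pos: [575.5, 169.5, 201.4]
tcp_rot: [3.141, 0.0, 2.913]
ft_force: [0.6, 0.9, -2.8]
opening: 0.584
grip_force: 58.2
```

Request:
arm_command(rows=[[[0.19, 0, 0], 0], [[0.16, 0, 0], 0], [[0.12, 0, 0], 0], [[0.08, 0, 0], 0], [[0.04, 0, 0], 0]])

```text
t: 5.15
eef_pos: [429.5, 203.6, 201.3]
tcp_rot: [3.141, 0.0, 2.913]
ft_force: [0.9, -0.2, -2.0]
opening: 0.586
grip_force: 56.7
```

Request:
arm_command(rows=[[[0, 0, 0], 0], [[0, 0, 0], 0], [[0, 0, 0], 0], [[0, 0, 0], 0], [[0, 0, 0], 0]])

```text
t: 5.65
eef_pos: [430.7, 203.2, 201.0]
tcp_rot: [-3.142, -0.0, 2.912]
ft_force: [-0.6, 0.7, -2.7]
opening: 0.585
grip_force: 56.7
```

```bash
cat >> h.py <<'E'
def mom(n=12):
    M=[];F=[]
    for i in range(n):
        viewer.read_camera('wrist');s=state();M.append(s['moment']);F.append(s['ft_force'])
    M=np.array(M);y=s['tcp_rot'][2]
    ty=np.array([np.sin(y),-np.cos(y),0])
    print("M",M.mean(0).round(3),"about tool y",(M@ty).mean().round(4),"+-",(M@ty).std().round(3),"F",np.mean(F,0).round(2),"t",s['t'],np.round(s['eef_pos']),np.round(s['tcp_rot'],3))
E
python3 -c "
from h import *
mom()"
```

```text
M [ 0.011  0.01  -0.005] about tool y 0.0125 +- 0.021 F [ 0.14  0.2  -2.69] t 6.25 [430. 203. 201.] [ 3.142 -0.     2.913]
```

Request:
arm_command(rows=[[[-0.03, 0, 0], 0], [[-0.05, 0, 0], 0], [[-0.07, 0, 0], 0], [[-0.08, 0, 0], 0], [[-0.08, 0, 0], 0]])

```text
t: 6.75
eef_pos: [507.5, 185.3, 201.1]
tcp_rot: [3.141, 0.0, 2.912]
ft_force: [-0.1, -0.2, -2.2]
opening: 0.587
grip_force: 56.7
```

Request:
arm_command(rows=[[[-0.08, 0, 0], 0], [[-0.08, 0, 0], 0], [[-0.06, 0, 0], 0], [[-0.04, 0, 0], 0], [[-0.02, 0, 0], 0]])

```text
t: 7.25
eef_pos: [574.9, 169.4, 200.7]
tcp_rot: [-3.141, -0.0, 2.912]
ft_force: [-0.3, 0.4, -3.3]
opening: 0.588
grip_force: 56.7
```

Request:
arm_command(rows=[[[0.04, 0, 0], 0], [[0.08, 0, 0], 0], [[0.12, 0, 0], 0], [[0.16, 0, 0], 0], [[0.19, 0, 0], 0]])

```text
t: 7.75
eef_pos: [428.2, 203.5, 201.0]
tcp_rot: [3.141, 0.0, 2.912]
ft_force: [0.3, 0.4, -2.3]
opening: 0.585
grip_force: 56.7
```

Request:
arm_command(rows=[[[-0.19, 0, 0], 0], [[-0.16, 0, 0], 0], [[-0.12, 0, 0], 0], [[-0.08, 0, 0], 0], [[-0.04, 0, 0], 0]])

```text
t: 8.25
eef_pos: [574.2, 169.7, 201.0]
tcp_rot: [3.142, -0.0, 2.912]
ft_force: [-0.4, 0.2, -2.7]
opening: 0.587
grip_force: 55.7
```

Request:
arm_command(rows=[[[0, 0, 0], 0], [[0, 0, 0], 0], [[0, 0, 0], 0], [[0, 0, 0], 0], [[0, 0, 0], 0]])

```text
t: 8.75
eef_pos: [573.5, 170.1, 201.4]
tcp_rot: [3.141, 0.0, 2.913]
ft_force: [0.2, -0.0, -2.7]
opening: 0.587
grip_force: 55.7
```

```bash
python3 -c "
from h import *
mom()"
```

```text
M [ 0.003  0.002 -0.001] about tool y 0.0026 +- 0.026 F [-0.12  0.03 -2.85] t 9.35 [574. 170. 201.] [ 3.142 -0.     2.913]
```

Request:
arm_command(rows=[[[0.06, 0, 0], 0], [[0.12, 0, 0], 0], [[0.17, 0, 0], 0], [[0.16, 0, 0], 0], [[0.07, 0, 0], 0]])

```text
t: 9.85
eef_pos: [429.7, 203.1, 201.3]
tcp_rot: [-3.141, -0.001, 2.913]
ft_force: [0.6, 0.1, -2.3]
opening: 0.588
grip_force: 55.7
```

Request:
arm_command(rows=[[[0, 0, 0.06], 0], [[0, 0, 0.14], 0], [[0, 0, 0.18], 0], [[0, 0, 0.16], 0], [[0, 0, 0.12], 0]])

```text
t: 10.35
eef_pos: [432.3, 202.7, 34.3]
tcp_rot: [-3.141, -0.001, 2.913]
ft_force: [0.6, 0.1, -2.1]
opening: 0.586
grip_force: 55.7
```

Request:
arm_command(rows=[[[0, 0, 0.05], 0], [[0, 0, 0.03], 0], [[0, 0, 0.012], 0], [[0, 0, 0], 0], [[0, 0, 0], 0]])

```text
t: 10.85
eef_pos: [433.2, 203.0, 13.9]
tcp_rot: [3.141, 0.001, 2.913]
ft_force: [0.1, -0.3, -2.6]
opening: 0.588
grip_force: 55.7
```

Request:
arm_command(rows=[[[0, 0, 0.004], 0], [[0, 0, 0.004], 0], [[0, 0, 0], 0], [[0, 0, 0], 0], [[0, 0, 0], 0]])

```text
t: 11.35
eef_pos: [433.1, 203.0, 12.1]
tcp_rot: [3.141, 0.001, 2.913]
ft_force: [-2.0, -0.5, 11.2]
opening: 0.587
grip_force: 56.3
```

Request:
arm_command(rows=[[[0, 0, 0], 0], [[0, 0, 0], 0], [[0, 0, -0.04], 0], [[0, 0, -0.18], 0], [[0, 0, -0.19], 0]], claw=1)

```text
t: 11.85
eef_pos: [432.0, 202.5, 114.9]
tcp_rot: [-3.14, -0.002, 2.913]
ft_force: [0.9, 0.4, 0.2]
opening: 0.949
grip_force: 0.0
```

```bash
python3 -c "
from h import *
st();cases()"
```

```text
{'t': 11.85, 'joints': [0.3, 0.375, 1.987, 0.0, 0.782, -1.042], 'eef_pos': [432.004, 202.549, 114.908], 'tcp_rot': [-3.14, -0.002, 2.913], 'ft_force': [0.891, 0.36, 0.188], 'moment': [-0.004, -0.006, 0.008], 'opening': 0.949, 'grip_force': 0.0}
case [ 473. -221.] size [164.  58.] z 58 yaw 0.285 1320
case [463.  32.] size [163.  56.] z 59 yaw 0.004 1286
```

Request:
arm_command(rows=[[[-0.068, -0.16, 0], 0], [[-0.068, -0.16, 0], 0], [[-0.068, -0.16, 0], 0], [[-0.066, -0.16, 0], -0.037], [[0, 0, 0], -0.037]])

```text
t: 12.4
eef_pos: [463.0, 27.8, 114.4]
tcp_rot: [-3.141, 0.002, -3.138]
ft_force: [0.2, -0.2, -0.0]
opening: 1.0
grip_force: 0.0
```

```bash
python3 -c "
from h import *
st();cases()"
```

```text
{'t': 12.4, 'joints': [-0.082, 0.358, 2.02, -0.001, 0.763, -1.656], 'eef_pos': [463.016, 27.774, 114.435], 'tcp_rot': [-3.141, 0.002, -3.138], 'ft_force': [0.161, -0.202, -0.039], 'moment': [0.03, 0.033, -0.007], 'opening': 1.0, 'grip_force': 0.0}
case [ 473. -221.] size [165.  59.] z 58 yaw 0.28 1317
case [432. 203.] size [ 58. 164.] z 59 yaw -0.218 1342
```

Request:
arm_command(rows=[[[0, 0.017, 0.08], 0], [[0, 0, 0.15], 0], [[0, 0, 0.12], 0], [[0, 0, 0.06], 0], [[0, 0, 0], 0]])

```text
t: 12.95
eef_pos: [461.2, 36.5, 10.0]
tcp_rot: [3.141, -0.003, -3.139]
ft_force: [0.2, 0.2, -1.0]
opening: 1.004
grip_force: 0.0
```

Request:
arm_command(rows=[[[0, 0, 0], 0], [[0, 0, 0], 0], [[0, 0, 0], 0], [[0, 0, 0], 0], [[0, 0, 0], 0]], claw=0)

```text
t: 13.45
eef_pos: [462.4, 35.8, 11.6]
tcp_rot: [-3.141, 0.001, -3.138]
ft_force: [-0.1, -4.8, 3.6]
opening: 0.637
grip_force: 2.4
```

Request:
arm_command(rows=[[[0, 0, 0], 0], [[0, 0, 0], 0], [[0, 0, 0], 0], [[0, 0, -0.04], 0], [[0, 0, -0.1], 0]])

```text
t: 13.95
eef_pos: [460.7, 36.1, 45.4]
tcp_rot: [3.141, -0.004, -3.138]
ft_force: [1.6, 0.4, -4.8]
opening: 0.587
grip_force: 30.0
```

Request:
arm_command(rows=[[[0, 0, -0.16], 0], [[0, 0, -0.16], 0], [[0, 0, -0.16], 0], [[0, 0, -0.1], 0], [[0, 0, -0.04], 0]])

```text
t: 14.45
eef_pos: [462.3, 36.1, 203.6]
tcp_rot: [3.142, 0.003, -3.138]
ft_force: [0.4, 0.3, -5.5]
opening: 0.591
grip_force: 30.0
```

Request:
arm_command(rows=[[[-0.04, 0, 0], 0], [[-0.08, 0, 0], 0], [[-0.12, 0, 0], 0], [[-0.16, 0, 0], 0], [[-0.19, 0, 0], 0]])

```text
t: 14.95
eef_pos: [610.4, 36.6, 198.8]
tcp_rot: [3.141, -0.004, -3.138]
ft_force: [0.9, -0.3, -4.8]
opening: 0.589
grip_force: 30.0
```

Request:
arm_command(rows=[[[0.19, 0, 0], 0], [[0.16, 0, 0], 0], [[0.12, 0, 0], 0], [[0.08, 0, 0], 0], [[0.04, 0, 0], 0]])

```text
t: 15.45
eef_pos: [460.4, 36.1, 199.4]
tcp_rot: [3.141, -0.004, -3.138]
ft_force: [0.2, 0.5, -5.1]
opening: 0.59
grip_force: 37.3
```

Request:
arm_command(rows=[[[0, 0, 0], 0], [[0, 0, 0], 0], [[0, 0, 0], 0], [[0, 0, 0], 0], [[0, 0, 0], 0]])

```text
t: 15.95
eef_pos: [462.5, 35.9, 200.9]
tcp_rot: [3.141, -0.0, -3.138]
ft_force: [-0.1, 0.6, -4.3]
opening: 0.587
grip_force: 37.3
```

```bash
python3 -c "
from h import *
mom()"
```

```text
M [ 0.042  0.063 -0.001] about tool y 0.0632 +- 0.029 F [ 0.07 -0.06 -4.67] t 16.55 [462.  36. 201.] [ 3.142  0.    -3.138]
```

Request:
arm_command(rows=[[[-0.03, 0, 0], 0], [[-0.05, 0, 0], 0], [[-0.07, 0, 0], 0], [[-0.08, 0, 0], 0], [[-0.08, 0, 0], 0]])

```text
t: 17.05
eef_pos: [541.4, 36.2, 201.0]
tcp_rot: [3.142, 0.0, -3.138]
ft_force: [0.3, 0.5, -5.8]
opening: 0.585
grip_force: 37.3
```

Request:
arm_command(rows=[[[-0.08, 0, 0], 0], [[-0.08, 0, 0], 0], [[-0.06, 0, 0], 0], [[-0.04, 0, 0], 0], [[-0.02, 0, 0], 0]])

```text
t: 17.55
eef_pos: [610.6, 36.4, 200.5]
tcp_rot: [3.141, -0.0, -3.138]
ft_force: [-0.6, 0.3, -6.0]
opening: 0.59
grip_force: 37.3
```

Request:
arm_command(rows=[[[0.04, 0, 0], 0], [[0.08, 0, 0], 0], [[0.12, 0, 0], 0], [[0.16, 0, 0], 0], [[0.19, 0, 0], 0]])

```text
t: 18.05
eef_pos: [460.0, 36.0, 201.0]
tcp_rot: [3.142, 0.0, -3.138]
ft_force: [-0.4, 0.0, -4.4]
opening: 0.588
grip_force: 37.3
```

Request:
arm_command(rows=[[[-0.19, 0, 0], 0], [[-0.16, 0, 0], 0], [[-0.12, 0, 0], 0], [[-0.08, 0, 0], 0], [[-0.04, 0, 0], 0]])

```text
t: 18.55
eef_pos: [610.0, 36.4, 201.0]
tcp_rot: [3.142, 0.0, -3.138]
ft_force: [-1.1, -0.9, -4.6]
opening: 0.586
grip_force: 35.7
```

Request:
arm_command(rows=[[[0, 0, 0], 0], [[0, 0, 0], 0], [[0, 0, 0], 0], [[0, 0, 0], 0], [[0, 0, 0], 0]])

```text
t: 19.05
eef_pos: [609.2, 36.4, 201.4]
tcp_rot: [3.142, 0.0, -3.138]
ft_force: [0.1, 0.4, -5.2]
opening: 0.587
grip_force: 35.7
```

```bash
python3 -c "
from h import *
mom()"
```

```text
M [ 0.037 -0.056 -0.006] about tool y -0.0563 +- 0.022 F [-0.01  0.1  -4.92] t 19.65 [610.  36. 201.] [ 3.142  0.    -3.138]
```

Case b rattles (moment difference about 0.12 N m). One more stroke the same way will seat the part at its end.

Request:
arm_command(rows=[[[0.04, 0, 0], 0], [[0.08, 0, 0], 0], [[0.12, 0, 0], 0], [[0.16, 0, 0], 0], [[0.19, 0, 0], 0]])

```text
t: 20.15
eef_pos: [460.4, 35.9, 200.9]
tcp_rot: [3.142, 0.0, -3.138]
ft_force: [-0.2, -0.0, -4.4]
opening: 0.586
grip_force: 35.7
```

Request:
arm_command(rows=[[[-0.19, 0, 0], 0], [[-0.16, 0, 0], 0], [[-0.12, 0, 0], 0], [[-0.08, 0, 0], 0], [[-0.04, 0, 0], 0]])

```text
t: 20.65
eef_pos: [610.3, 36.4, 200.8]
tcp_rot: [3.142, -0.0, -3.138]
ft_force: [-0.5, -0.1, -4.8]
opening: 0.588
grip_force: 35.0
```

Request:
arm_command(rows=[[[0, 0, 0], 0], [[0, 0, 0], 0], [[0, 0, 0], 0], [[0, 0, 0], 0], [[0, 0, 0], 0]])

```text
t: 21.15
eef_pos: [609.3, 36.5, 201.4]
tcp_rot: [3.142, 0.0, -3.138]
ft_force: [0.2, -0.4, -4.7]
opening: 0.585
grip_force: 35.0
```

```bash
python3 -c "
from h import *
mom();cases()
for r in models.mark_of('top','board_centre'): print(np.round(r['position']),round(r['confidence'],2))"
```

```text
M [ 0.042 -0.074 -0.018] about tool y -0.0739 +- 0.023 F [-0.01  0.11 -4.91] t 21.75 [610.  36. 201.] [ 3.141 -0.    -3.138]
case [ 473. -220.] size [164.  58.] z 58 yaw 0.28 1328
case [435. 219.] size [ 38. 164.] z 59 yaw -0.126 678
[688. -70.  18.] 0.69
```

Request:
arm_command(rows=[[[-0.03, -0.04, 0], 0], [[-0.08, -0.11, 0], 0], [[-0.09, -0.13, 0], 0], [[-0.07, -0.1, 0], 0], [[-0.034, -0.048, 0], 0]])

```text
t: 22.35
eef_pos: [687.4, -73.4, 200.5]
tcp_rot: [-3.141, 0.0, -3.14]
ft_force: [-0.8, 1.5, -5.5]
opening: 0.589
grip_force: 35.0
```

Request:
arm_command(rows=[[[0, 0, 0], 0], [[0, 0, 0], 0], [[0, 0, 0], 0], [[0, 0, 0], 0], [[0, 0, 0], 0]])

```text
t: 22.85
eef_pos: [685.8, -69.6, 201.5]
tcp_rot: [3.142, 0.0, -3.137]
ft_force: [0.1, -0.5, -4.7]
opening: 0.589
grip_force: 35.0
```

Request:
arm_command(rows=[[[0, 0, 0], 0], [[0, 0, 0], 0], [[0, 0, 0], 0], [[0, 0, 0], 0], [[0, 0, 0], 0]])

```text
t: 23.35
eef_pos: [686.0, -70.3, 201.1]
tcp_rot: [3.141, -0.0, -3.138]
ft_force: [-0.0, 1.3, -4.7]
opening: 0.59
grip_force: 35.0
```

```bash
python3 -c "
from h import *
mom(4);cases()
p,d=viewer.read_camera('scene');cv2.imwrite('pics/s2.png',p[:,:,::-1])"
```

```text
M [ 0.021 -0.077 -0.031] about tool y -0.0768 +- 0.033 F [ 0.23 -0.18 -4.91] t 23.55 [686. -70. 201.] [ 3.142  0.    -3.138]
case [ 473. -221.] size [164.  59.] z 58 yaw 0.265 1321
case [490. 190.] size [57. 46.] z 59 yaw 1.344 363
```

View pics/s2.png

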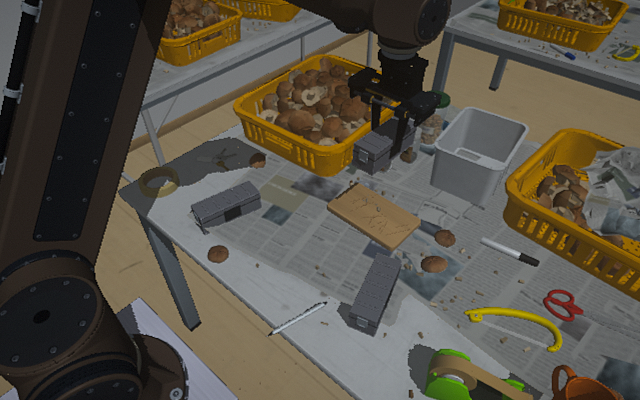

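The case is held level over the board at about (375,150). The other two stand at (226,205) and (375,293), both where they started. I'll hand in.

```bash
python3 -c "
from cell import env
print(env.job_done())"
```

```text
the job is handed in; nothing more can be done
None
```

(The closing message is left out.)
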